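# Clip the drawer key onto the bench eye

### The arm

A 6-joint arm with a two-finger parallel gripper is mounted at the origin on a cart in front of the work surface, level with it; the furniture and walls round the work are solid. World frame = base frame: x ahead of the robot, y to its left, z up, the work surface at z = 0. Lengths are in mm, angles in degrees, forces in N, time in s.
With the tool pointing down it reaches from about 350 to 850 mm from the base axis. Payload 8.1 kg.
Tool frame: the origin (TCP) lies at the very end of the fingers, on their centre line; the grasp point (between the pads) lies 19 mm behind it; z points along the fingers, y is the line along which they close (so a half turn about z gives the same grasp; the last joint's range is limited). The gripper opens to 85 mm and grips with 20 to 120 N. Pads are 22 mm wide; open, the fingers measure 114 mm over their backs; the gripper's body (76 mm by 85 mm) begins 54 mm behind the grasp point. The pads swing forward as they close: fully open they stand 13 mm farther back than shut.
Start: joints at [63.805, 7.471, 85.268, -0, 87.261, -4.893], TCP at [217.955, 559.018, 231.292] pointing down, gripper open.
Joint ranges: [-169.43, 169.43], [-51.17, 129.36], [1.28, 143.12], [-76.62, 256.62], [0, 156.53], [-152.29, 152.29]. Speed limits (degrees/s): [136.94, 136.94, 159.86, 180, 180, 180].

### API

Orientations are given as [roll, pitch, yaw] about the fixed x, y, z axes, in that order (R = Rz(yaw) Ry(pitch) Rx(roll)).
In Python, from bench import sense, eyes, job, models gives the robot as it stands. The module is installed in compiled form; this text tells all that it offers.
- The arm moves only by the tool apply_moves, never from a script. Its argument "rows" is a list of rows, each a list of 6 numbers: the shift along the tool's x, y, z in mm, then the turn, a rotation vector about the tool's x, y, z in rad. In form: [[dx, dy, dz, rx, ry, rz], ...]. A call has exactly 5 rows; each row shifts and turns the commanded pose from where the row before left it, along the tool's axes as they then stand; what a row does not reach is not made up. A row lasts 1/8 s, in which the tool goes at most 62.5 mm and 10.7 degrees, less where a joint would pass 70% of its speed; a pose out of reach is approached as far as the arm can. A call is refused whole if a number of a shift passes 62.5 or a number of a turn 0.188, either way. A call with a gripper value outside its range is refused whole. "fingers" is the finger opening in mm, from 0 to 85.4, set as the call begins (left out, the last holds). The fingers move at their own pace and stop on an object; "grip_force" is the grip in N (left out, the last holds). Time passes only in rows, so rows that do not move let the fingers close, or fill a call up. It gives the time, the measured TCP pose, the force, the opening and the grip force at its end, in the units of the state.
- sense(): the state, without advancing time (a new reading comes with each control period).
- eyes.snapshot(name): name is "scene" or "side" or "wrist"; returns (picture, depth): 384x512x3 uint8, red, green, blue; 384x512 float32, mm along the optical axis (not along the pixel's ray), 0 where there is no reading.
- eyes.get_calibration(name): a dict with "intrinsics" (3x3 intrinsics, pixels), "R" (3x3) and "t" (3): a world point X has camera coordinates R X + t; the wrist camera has in their place "mount" (4x4, takes a point from camera to tool coordinates, whose origin is the TCP and whose axes are the flange's). Camera axes: x right, y down, z forward; pixel columns grow to the right and rows downward; lengths in mm; the calibration is good to about 2 mm. A picture is of the moment at which its call begins: read the wrist's pose just before it. get_calibration takes no time and is no camera call.
- job.hand_in(): hands the job in; it is judged then, once.
Trained networks look in the newest picture that a camera, given by its name, has taken for a name from the list of things; names that differ only in an ending like _2 or _b are one class to them, and where a whole thing is asked for, a point or a joint stands for the part that bears it (a point fixed in the world has none). Each returns a list of dicts, best first, with "confidence" (0 to 1); they miss things now and then, are a little off and sometimes report something else, mostly with a low value. They report only what shows in the picture. A call takes as long as a camera call. They do not tell look-alikes from the thing itself.
- models.boxes_of(name, camera): "xyz" ([x, y, z] in mm, in world coordinates, good to about 4 mm: the middle of the surface that is visible of it).
- models.cut_out(name, camera): "pixels" (384x512 bool, what is visible of it).
- models.place_of(name, camera): "xyz" ([x, y, z] in mm, in world coordinates, good to about 4 mm: a listed point, or the origin of a listed thing).
The state is a dict: "time": time; "joint_pos": joint angles; "qd": joint speeds; "joint_efforts": joint torques, N m; "tool_pos": TCP position; "tcp_rot": TCP orientation; "ft_force": force on the tool from outside, world axes, zero at the start; "wrist_torque": the same for the moment, N m; "finger_gap": finger opening in mm; "grip_force": force on a finger pad.
Only numpy, scipy, OpenCV 4.12 (cv2) and the standard library are available. Lean on these libraries where they do the work, as an engineer would, in place of code of your own. Each camera call takes 0.05 s, during which the arm holds its last target. There are 200 camera calls.

### The job

Put the bench-drawer key away: pick up its red-handled snap clip and press the clip's sprung gate against the near post of the steel eye until the post is inside, then work the post past the inturned lip and draw it back into the crook so that the gate snaps shut behind it. Feel your way gently, without forcing the eye, then let the clip lie there with its handle still pointing straight out from the eye, and leave the other things on the bench where they are.

Things in the scene. Friction and masses are not known exactly. Their poses are not given: they have to be found in the camera images.
- clip: Loose snap clip, about 0.12 kg, lying flat: red handle, steel D-shaped hook of 10 mm round bar in front, brass key behind (to x = -61 mm). Origin: centre of the handle's underside; x from handle to hook, z up. Handle 56 (x) x 22 (y) x 30 (z) mm centred on the origin: grip it across y. Hook bar's centre line 5 mm above the underside; hook spans x 33 to 83, y -41 to +41.
- spine (a point): Middle of the inner face of the hook's straight spine bar: clip x = 43, y = 0, z = 5 mm (axes as the clip's). The inside of the hook reaches from here out to the gate, and from y = -31 to y = +31 mm. A post coming through the gate must be taken right up to the spine before it can pass the lip sideways.
- lip_end (a point): Blunt inner end of the inturned lip, clip x = 53, y = 14, z = 5 mm (axes as the clip's). The lip is a 10 mm square bar running from the nose at x = 78 inward to here. It leaves a 10 mm passage to the spine, for the 8 mm post. A post enters through the gate at clip y -15 to +4 mm (0 is good), goes in to the spine, along it towards +y, then back outward into the crook.
- crook (a point): Centre of the crook, the pocket behind the lip where the post must end up: clip x = 53, y = 25, z = 5 mm (axes as the clip's). Pocket from y = 19 to 31 and from the spine (x = 43) to the nose (x = 63); draw the post back outward into it, away from the spine.
- bracket: Fixed dark steel plate of the eye, 126 x 56 x 5 mm, x = -27 to +99 mm of its origin (on the bench, under the nominal near post). x points from near to far post: push the clip on this way, clip x along it. A brass shoe on it (top 9 mm above the bench) carries the eye: a closed inverted U of 8 mm round steel, posts 64 mm apart in x, 58 mm tall. More than 30 N on it is too much.
- eye_mark (a point): NOMINAL axis of the near post, 25 mm above the bench, axes as the bracket's. The shoe is clamped anywhere up to 10 mm either way along x, which is not measured: the true post is there. It does not shift when pushed, and has no play along y. The clip passes over the shoe with its underside 11 to 35 mm above the bench.
- gate (a joint): Brass gate closing the hook's outer side, hinged at clip x = 78, y = -28 mm, 40 mm long to its tip, 8 mm thick (outer face x = 82). 0 = shut; grows to 1.2 rad as it is pushed inward to the spine. A spring shuts it; pressing it in with the post takes about 1 to 5 N.
- glue_stick: Bystander: upright glue stick with an orange cap, 28 mm across, 92 mm tall; origin under its centre.
- rinse_bottle: Bystander: small upright white-capped bottle, 38 mm across, 88 mm tall; origin under its centre.
- orange_stand_2: Bystander: orange bur stand 54 x 68 x 62 mm; origin under its centre.
- marker: Bystander: black and white marker pen lying down, 128 mm long, 13 mm thick; origin under its centre.
There are look-alikes about, which are no part of the job. Of the things shaped like the bracket, the steel one is meant.

How it is judged (in metres and radians):
On the way, in this order (a step that is already met when the one before it is completed fails the run):
1. the eye's post presses the gate well inward (value of joint gate above 0.5 rad and contact force between clip and bracket above 0.5 N and horizontal distance between eye_mark and crook below 0.06 m), for 0.05 s.
2. the post stands in the crook behind the lip and the gate has snapped shut (value of joint gate below 0.12 rad and x of eye_mark in the frame of clip between 0.042 and 0.075 m and y of eye_mark in the frame of clip between 0.018 and 0.034 m), for 0.2 s.
At the end, for the whole second after the job is handed in: The near post stands in the crook (nominal post axis 42 to 75 mm along the clip's x and 18 to 34 mm along its y), the gate is shut (below 0.12 rad), the clip is released and at rest (below 0.02 m/s), its origin below 40 mm, tilted less than 0.35 rad and pointing within 0.35 rad of the bracket's x (all of step 2 and height (world z) of clip below 0.04 m and angle between the x axis of clip and the x axis of bracket, either way round below 0.35 rad and linear speed of clip below 0.02 m/s and angle between clip's own z axis and vertical below 0.35 rad and contact force between clip and the fingers below 0.1 N); the robot touches nothing.
It fails at once if the eye is pressed with more than 30 N (contact force between clip and bracket above 30 N).
It fails at once if a bystander is moved by more than 30 mm (distance of any of glue_stick, rinse_bottle, orange_stand_2, marker from where it was at the start of the episode above 0.03 m).
It also fails if it takes over 54 s, if anything falls off the work surface, if the arm or the gripper's body presses on something with over 40 N, if the wrist force passes 120 N, or if a joint passes its speed limit or range.

## Working session

There is one attempt and no reset: what is moved stays moved. The work goes in short steps, Python scripts to look and compute and a tool call to move; the robot and the scene stay as the last step left them, time stands still between calls to the robot, and variables do not carry over. Pictures are saved under pics/ and viewed, at most 10 in all, crops included, and the job is handed in when it is done.

Besides the shell and the picture viewer there is one more tool, called after "Emit:" as name(argument=value, ...), one argument or row to a line, values as JSON. apply_moves: Moves the arm, as the interface text tells. Its arguments: {"type":"object","properties":{"rows":{"type":"array"},"fingers":{"type":"number"},"grip_force":{"type":"number"}},"required":["rows"]}

```bash
mkdir -p pics; cat > h.py <<'E'
import numpy as np, cv2
from bench import sense, eyes, job, models
def snap(n,f=None):
    s=sense(); p,d=eyes.snapshot(n)
    if f: cv2.imwrite('pics/'+f,p[:,:,::-1])
    return s,p,d
E
python3 - <<'E'
from h import *
s,p,d=snap('scene'); s2,p2,d2=snap('side')
cv2.imwrite('pics/a.png',cv2.resize(np.vstack([p,p2])[:,:,::-1],(400,600)) if 0 else np.hstack([cv2.resize(p,(400,300)),cv2.resize(p2,(400,300))])[:,:,::-1])
cv2.imwrite('pics/s.png',cv2.resize(p,(800,600))[:,:,::-1])
cv2.imwrite('pics/d.png',cv2.resize(p2,(800,600))[:,:,::-1])
for n in ['clip','bracket','spine','crook','eye_mark','glue_stick','rinse_bottle','orange_stand_2','marker']:
  for c in ['scene','side']:
    print(n,c,[(np.round(r['xyz']).tolist(),round(r['confidence'],2)) for r in models.place_of(n,c)])
print(sense())
E
```

```text
clip scene [([582.0, -128.0, -2.0], 0.9)]
clip side [([578.0, -129.0, 0.0], 0.77)]
bracket scene [([604.0, 70.0, -2.0], 0.78), ([468.0, -267.0, 1.0], 0.66), ([766.0, 165.0, 2.0], 0.41)]
bracket side [([608.0, 74.0, 1.0], 0.88), ([468.0, -264.0, -2.0], 0.72)]
spine scene [([621.0, -112.0, 8.0], 0.81)]
spine side [([618.0, -109.0, 5.0], 0.62)]
crook scene [([618.0, -84.0, 6.0], 0.84)]
crook side [([617.0, -87.0, 0.0], 0.95)]
eye_mark scene [([607.0, 72.0, 27.0], 0.89), ([466.0, -263.0, 26.0], 0.78)]
eye_mark side [([610.0, 68.0, 27.0], 0.98), ([468.0, -264.0, 27.0], 0.91)]
glue_stick scene [([771.0, 163.0, 1.0], 0.6), ([616.0, -81.0, 5.0], 0.53)]
glue_stick side [([772.0, 167.0, 4.0], 0.75)]
rinse_bottle scene [([764.0, -83.0, 3.0], 0.58), ([607.0, 72.0, -1.0], 0.19)]
rinse_bottle side [([769.0, -81.0, 7.0], 0.74)]
orange_stand_2 scene [([718.0, -379.0, 2.0], 0.8)]
orange_stand_2 side [([718.0, -382.0, -3.0], 0.58), ([617.0, -85.0, 0.0], 0.26)]
marker scene [([641.0, -361.0, -1.0], 0.84)]
marker side [([638.0, -358.0, 1.0], 0.44), ([623.0, -109.0, 5.0], 0.17)]
{'time': 1.0, 'joint_pos': array([ 6.38049471e+01,  7.47279038e+00,  8.52658486e+01, -1.38833048e-03,
        8.72611650e+01, -4.89236706e+00]), 'qd': array([-0.09551934, -0.09531237,  0.08080374,  0.00428866, -0.03949226,
        0.04723556]), 'joint_efforts': array([-1.18115346e-03, -5.69366097e+01, -5.00854361e+01, -4.16962903e-04,
        1.92825901e-03, -2.31364010e-05]), 'tool_pos': array([217.96519387, 559.0274325 , 231.29400106]), 'tcp_rot': array([1.79999923e+02, 1.39840807e-03, 1.58697380e+02]), 'ft_force': array([0.27617229, 0.50969348, 0.56351733]), 'wrist_torque': array([ 0.00634328, -0.00084711, -0.01682456]), 'grip_force': 0.0, 'finger_gap': 85.40878802049473}
```

View pics/s.png

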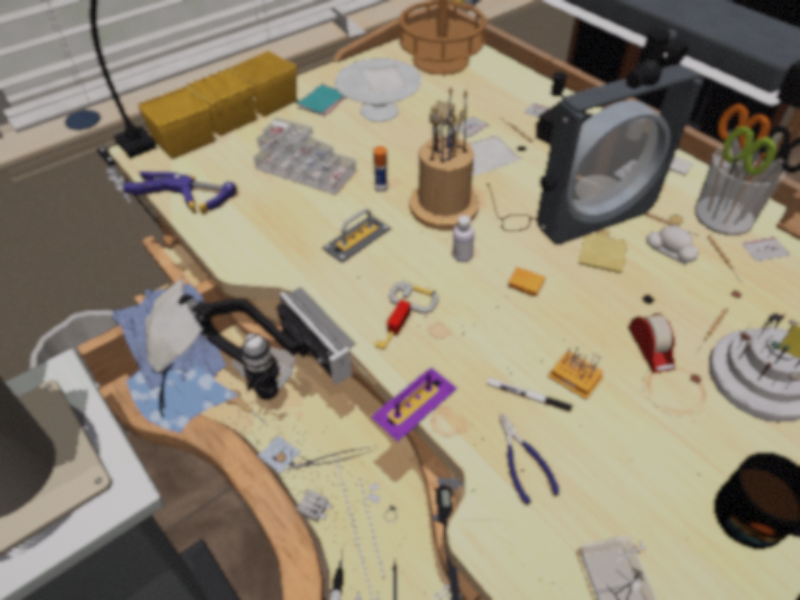

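View pics/d.png

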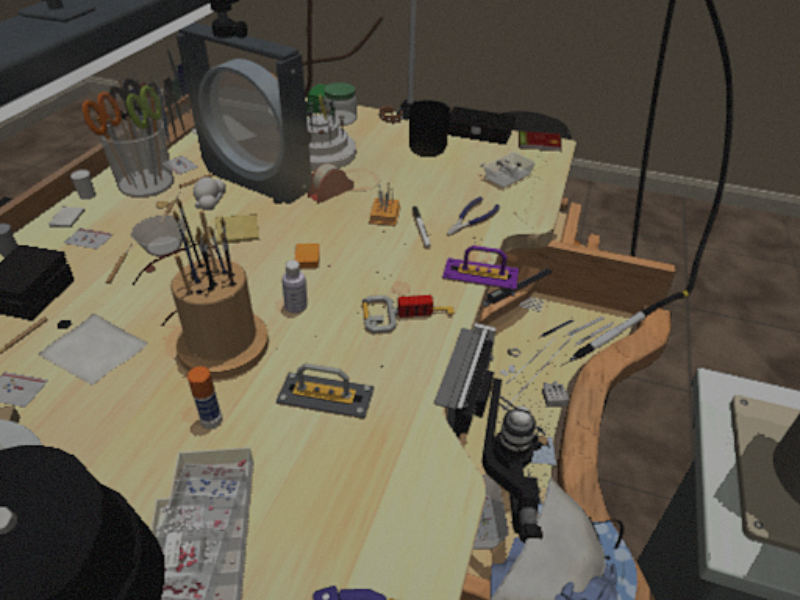

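The scene view shows two things shaped like the bracket: the grey steel plate with the eye at (357,236) and a purple one at (413,402), so I choose the steel one. There is only one clip, with the red handle at (398,318) and the hook at (415,297). The side view agrees, with the steel plate at (326,390), the purple one at (482,268) and the clip at (405,310).

```bash
cat >> h.py <<'E'
def world(n,d,s,m=None):
    c=eyes.get_calibration(n); K=c['intrinsics']
    v,u=np.nonzero((d>0) if m is None else (m&(d>0))); z=d[v,u]
    P=np.stack([(u-K[0,2])*z/K[0,0],(v-K[1,2])*z/K[1,1],z],1)
    if n=='wrist':
        from scipy.spatial.transform import Rotation as R
        M=c['mount']; P=P@M[:3,:3].T+M[:3,3]
        return P@R.from_euler('xyz',s['tcp_rot'],degrees=True).as_matrix().T+s['tool_pos'],u,v
    return (P-c['t'])@c['R'],u,v
E
python3 - <<'E'
from h import *
C={}
for n in ['scene','side']:
  s,p,d=snap(n); C[n]=p
  for o in ['bracket','clip']:
    for r in models.cut_out(o,n)[:2]:
      W,u,v=world(n,d,s,r['pixels'])
      low=W[(W[:,2]<8)] if o=='bracket' else W
      q=cv2.minAreaRect(low[:,:2].astype(np.float32))
      print(n,o,round(r['confidence'],2),len(W),'rect',[np.round(x,1) for x in q],'z',np.round(np.percentile(W[:,2],[5,50,95])))
      if o=='bracket':
        t=W[W[:,2]>25]; 
        if len(t)>5:
          print('  eye pts',len(t),t.mean(0).round(1),cv2.fitLine(t[:,:2].astype(np.float32),cv2.DIST_L2,0,.01,.01).ravel().round(2))
a=C['scene'][100:280,190:310]; b=C['side'][170:290,160:320]
cv2.imwrite('pics/c.png',np.hstack([cv2.resize(a,(400,600)),cv2.resize(b,(400,300))] if 0 else [cv2.resize(a,(400,600)),np.vstack([cv2.resize(b,(400,300))]*2)])[:,:,::-1])
M=eyes.get_calibration('wrist');print(M)
E
```

```text
scene bracket 0.8 1130 rect [array([ 502.6, -264.8]), array([127.3,  56. ]), np.float64(6.8)] z [ 3.  7. 55.]
  eye pts 135 [ 494.1 -266.6   49.3] [ 1.0000e+00  9.0000e-02  4.9411e+02 -2.6662e+02]
scene bracket 0.69 694 rect [array([647.5,  77.2]), array([133.8,  64.4]), np.float64(7.6)] z [ 1.  6. 52.]
  eye pts 77 [640.   71.4  46.3] [9.9000e-01 1.2000e-01 6.4003e+02 7.1420e+01]
scene clip 0.83 443 rect [array([ 587.5, -128.5]), array([139.2,  78.3]), np.float64(26.6)] z [ 6. 11. 32.]
side bracket 0.96 1410 rect [array([646.5,  63.8]), array([127.5,  82.9]), np.float64(6.8)] z [-0.  5. 54.]
  eye pts 175 [642.7  77.8  48.4] [9.9000e-01 1.4000e-01 6.4274e+02 7.7800e+01]
side bracket 0.86 701 rect [array([ 512.4, -348. ]), array([123.9, 236.3]), np.float64(7.0)] z [ 1.  5. 49.]
  eye pts 66 [ 511.  -259.1   45.9] [ 1.0000e+00  8.0000e-02  5.1098e+02 -2.5912e+02]
side clip 0.94 607 rect [array([ 592.2, -125.4]), array([142.2,  80.5]), np.float64(31.5)] z [ 3.  9. 29.]
{'intrinsics': array([[301.9634152 ,   0.        , 253.81865792],
       [  0.        , 301.9634152 , 193.20754543],
       [  0.        ,   0.        ,   1.        ]]), 'mount': array([[-3.36866503e-05, -9.47560991e-01, -3.19574979e-01,
         8.24208733e+01],
       [ 9.99999798e-01,  1.70755125e-04, -6.11711030e-04,
        -2.92293940e-01],
       [ 6.34202575e-04, -3.19574935e-01,  9.47560794e-01,
        -1.42459867e+02],
       [ 0.00000000e+00,  0.00000000e+00,  0.00000000e+00,
         1.00000000e+00]])}
```

View pics/c.png

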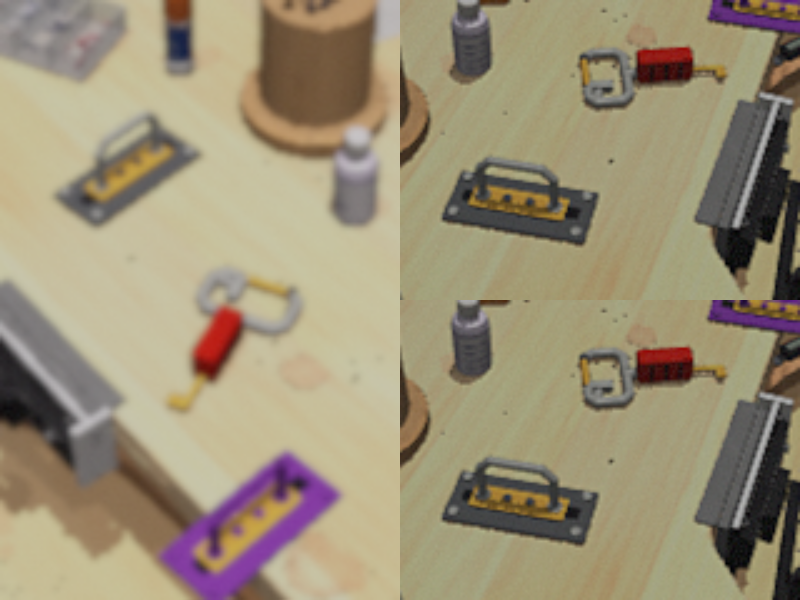

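The crop confirms it: grey steel plate with the eye, red clip with its lip on the left and its brass gate in front. The bracket yaw is about 7° with its origin near (608,72), and the clip yaw is about 23°. Next I plan the approach above the clip.

```bash
cat >> h.py <<'E'
from scipy.spatial.transform import Rotation as Rot
def plan(xyz,yaw,n,start=None,roll=180.,pitch=0.):
    s=sense(); p=np.array(s['tool_pos'] if start is None else start[0],float); R=Rot.from_euler('xyz',s['tcp_rot'] if start is None else start[1],degrees=True)
    T=Rot.from_euler('xyz',[roll,pitch,yaw],degrees=True); rv=(R.inv()*T).as_rotvec()
    for i in range(n):
        d=R.inv().apply((np.array(xyz)-p)/(n-i)); row=np.r_[d.round(1),(rv/n).round(4)]
        p=p+R.apply(row[:3]); R=R*Rot.from_rotvec(row[3:]); print(row.tolist(),',' if i%5<4 else '\n',end='')
    print('end',p.round(1),R.as_euler('xyz',degrees=True).round(2))
E
python3 -c "
from h import *
plan([583,-127,150],23,15)"
```

```text
[-39.3, -33.8, 5.4, -0.0, -0.0, 0.1579] ,[-44.1, -27.2, 5.4, -0.0, -0.0, 0.1579] ,[-47.8, -19.9, 5.4, -0.0, -0.0, 0.1579] ,[-50.4, -12.1, 5.4, -0.0, -0.0, 0.1579] ,[-51.6, -4.1, 5.4, -0.0, -0.0, 0.1579] 
[-51.6, 4.1, 5.4, -0.0, -0.0, 0.1579] ,[-50.4, 12.2, 5.4, -0.0, -0.0, 0.1579] ,[-47.8, 20.0, 5.4, -0.0, -0.0, 0.1579] ,[-44.1, 27.2, 5.4, -0.0, -0.0, 0.1579] ,[-39.2, 33.8, 5.4, -0.0, -0.0, 0.1579] 
[-33.4, 39.6, 5.5, -0.0, -0.0, 0.1579] ,[-26.8, 44.3, 5.4, -0.0, -0.0, 0.1579] ,[-19.5, 48.0, 5.5, -0.0, -0.0, 0.1579] ,[-11.7, 50.5, 5.4, -0.0, -0.0, 0.1579] ,[-3.7, 51.7, 5.5, -0.0, -0.0, 0.1579] 
end [ 583. -127.  150.] [-180.      0.     22.99]
```

Emit:
apply_moves(
  rows=[
    [-39.3,-33.8,5.4,0,0,0.158],
    [-44.1,-27.2,5.4,0,0,0.158],
    [-47.8,-19.9,5.4,0,0,0.158],
    [-50.4,-12.1,5.4,0,0,0.158],
    [-51.6,-4.1,5.4,0,0,0.158],
  ],
)

```text
time: 1.92
tool_pos: [340.1, 328.9, 204.3]
tcp_rot: [180.0, -0.0, 113.1]
ft_force: [1.2, 0.8, 0.4]
finger_gap: 85.4
grip_force: 0.0
```

Emit:
apply_moves(
  rows=[
    [-51.6,4.1,5.4,0,0,0.158],
    [-50.4,12.2,5.4,0,0,0.158],
    [-47.8,20,5.4,0,0,0.158],
    [-44.1,27.2,5.4,0,0,0.158],
    [-39.2,33.8,5.4,0,0,0.158],
  ],
)

```text
time: 2.55
tool_pos: [461.8, 100.0, 177.5]
tcp_rot: [180.0, -0.0, 67.9]
ft_force: [0.7, 0.2, 0.1]
finger_gap: 85.2
grip_force: 0.0
```

Emit:
apply_moves(
  rows=[
    [-33.4,39.6,5.4,0,0,0.158],
    [-26.8,44.3,5.4,0,0,0.158],
    [-19.5,48,5.4,0,0,0.158],
    [-11.7,50.5,5.4,0,0,0.158],
    [-3.7,51.7,5.4,0,0,0.158],
  ],
  fingers=60,
)

```text
time: 3.18
tool_pos: [583.2, -129.0, 150.3]
tcp_rot: [180.0, -0.0, 22.6]
ft_force: [0.2, 1.0, 0.6]
finger_gap: 60.2
grip_force: 0.0
```

```bash
python3 - <<'E'
from h import *
s,p,d=snap('wrist','w1.png')
print(s['tool_pos'],s['tcp_rot'],s['finger_gap'])
for n in ['clip','spine','crook','lip_end']: print(n,[(np.round(r['xyz'],1).tolist(),round(r['confidence'],2)) for r in models.place_of(n,'wrist')])
W,u,v=world('wrist',d,s); c=p[v,u].astype(int)
red=(c[:,0]>c[:,1]*2.2)&(c[:,0]>c[:,2]*2.2)&(c[:,0]>70)&(W[:,2]>24)
w=W[red]; print(len(w),np.percentile(w[:,2],[5,50,95]),cv2.minAreaRect(w[:,:2].astype(np.float32)),w.mean(0))
E
```

```text
[ 583.2375822  -128.95215117  150.27068594] [ 1.79987281e+02 -2.69638776e-02  2.25995073e+01] 60.1816669330682
clip [([575.8, -128.7, 2.0], 0.83)]
spine [([618.8, -110.0, 1.9], 0.77)]
crook [([616.8, -83.5, 5.5], 0.71)]
lip_end [([621.8, -90.3, 4.2], 0.84)]
877 [27.48721299 29.73349427 30.98601583] ((580.9441528320312, -131.10836791992188), (52.68415069580078, 15.83716869354248), 26.061628341674805) [ 582.00644956 -131.23126842   29.60036401]
```

View pics/w1.png

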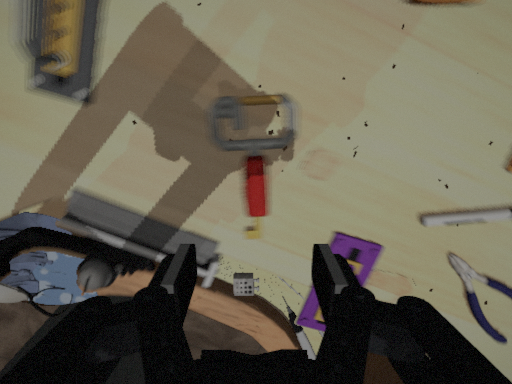

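The wrist view shows the handle at (257,187), the hook above it with the gate at (260,99), and the lip at (228,105). The yaw is about 26° and the handle centre about (581,-131). Now I descend and grip.

Emit:
apply_moves(
  rows=[
    [-2.8,1.1,40,0,0,-0.059],
    [0,0,40,0,0,0],
    [0,0,35,0,0,0],
    [0,0,20,0,0,0],
    [0,0,9,0,0,0],
  ],
  fingers=48,
)

```text
time: 4.05
tool_pos: [579.9, -128.4, 5.7]
tcp_rot: [-180.0, 0.0, 26.4]
ft_force: [-0.2, -0.3, 1.3]
finger_gap: 47.9
grip_force: 0.0
```

Emit:
apply_moves(
  rows=[
    [0,0,0,0,0,0],
    [0,0,0,0,0,0],
    [0,0,0,0,0,0],
    [0,0,0,0,0,0],
    [0,0,0,0,0,0],
  ],
  fingers=10,
  grip_force=40,
)

```text
time: 4.68
tool_pos: [581.4, -129.7, 7.7]
tcp_rot: [179.9, -0.1, 26.3]
ft_force: [-0.9, 0.7, 6.0]
finger_gap: 21.6
grip_force: 40.2
```

Emit:
apply_moves(
  rows=[
    [0,0,0,0,0,0],
    [0,0,-5,0,0,0],
    [0,0,-20,0,0,0],
    [0,0,-30,0,0,0],
    [0,0,-30,0,0,0],
  ],
)

```text
time: 5.3
tool_pos: [580.3, -129.4, 93.2]
tcp_rot: [180.0, -0.0, 26.3]
ft_force: [0.3, 0.3, -0.7]
finger_gap: 21.2
grip_force: 39.3
```

```bash
python3 - <<'E'
from h import *
snap('wrist'); s,p,d=snap('wrist','w2.png')
print(s['tool_pos'],s['tcp_rot'],s['finger_gap'],s['ft_force'])
R=Rot.from_euler('xyz',s['tcp_rot'],degrees=True)
for n in ['clip','spine','crook','lip_end']:
  for r in models.place_of(n,'wrist'): print(n,R.inv().apply(r['xyz']-s['tool_pos']).round(1),round(r['confidence'],2))
W,u,v=world('wrist',d,s);T=R.inv().apply(W-s['tool_pos']);c=p[v,u].astype(int)
m=(T[:,0]>15)&(T[:,0]<110)&(abs(T[:,1])<70)&(T[:,2]>-40)&(T[:,2]<15)
print(m.sum(),cv2.minAreaRect(T[m][:,:2].astype(np.float32)),T[m].min(0),T[m].max(0),np.median(T[m],0))
E
```

```text
[ 583.09812983 -130.23759683   98.43590307] [179.71991141  -0.28904607  26.29004594] 21.062637910927453 [ 3.06831365 -0.75673441  2.51339027]
clip [-0.6 -0.5  5.6] 0.94
spine [45.4 -1.6  3.3] 0.81
crook [ 50.7 -20.2   4. ] 0.92
lip_end [ 52.3 -17.2   4.2] 0.68
12159 ((48.16423797607422, -0.3284187316894531), (82.18895721435547, 66.3482437133789), 89.55950927734375) [ 15.00434394 -41.46183427 -24.03542453] [81.55072575 40.69328397  7.03122775] [53.67488771 -4.20906398 -1.57348208]
```

View pics/w2.png

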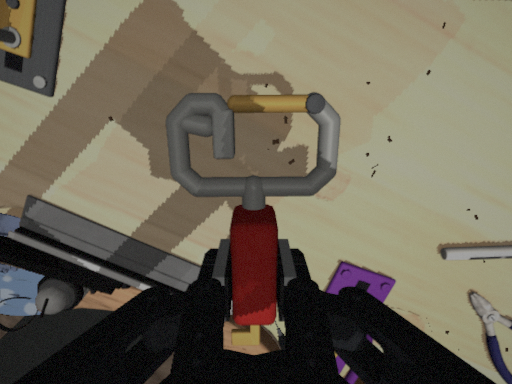

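The clip is held squarely in the tool frame: its underside is about 7 mm beyond the TCP, it is centred, and clip x ≈ tool x + 1. Lip at (222,135), gate at (272,103). A grey clamp stands near the approach path, so I check its extent before moving there.

```bash
python3 - <<'E'
from h import *
s=sense();print(s['tool_pos'],s['tcp_rot'])
G=np.full((14,14),-99.)
for n in ['scene','side']:
  s,p,d=snap(n); W,u,v=world(n,d,s)
  for x,y,z in W:
    i=int((x-360)//20); j=int((y+100)//20)
    if 0<=i<14 and 0<=j<14 and z<400: G[i,j]=max(G[i,j],z)
print('cols y from -100 step20; rows x from 360');print(G.round().astype(int))
plan([493,58,98],7,5)
E
```

```text
[ 579.46187829 -129.08929507   90.17797377] [-1.79927662e+02  7.64730318e-02  2.62873973e+01]
cols y from -100 step20; rows x from 360
[[-99 -99 -87 -34  -5  -8 -26 -85 -86 -17  -9 -14 -99 -99]
 [-99 -99 -92 -26  -7  -6 -28 -89 -99 -12 -12 -99 -99 -99]
 [-99 -99 -13 -12 -12 -12 -10 -12 -10 -11  -2   1   1   3]
 [-99 -16  -6  -6  -5  -9 -11 -13 -38  -3   3   0   1   3]
 [  9   9   9  11   9  10  12   7  -1   2   2   1   2   1]
 [ 12  12  11  12  12  12  13  11   3   2   2   2   1   1]
 [  6   4   6   5   7   6   4   2   1   3   3   1   1   1]
 [  2   1   3   1   1   2   2   2   3   4   2   4   2   1]
 [188 185   2   1   2   3   2   2   4   2   2   2   2   3]
 [400 191   3   1   2   3   3   2   1   2   3   1   2   2]
 [400 190   2   2   3   2   1   2   2   5   2   2   1   3]
 [397  92   3   3   2   2   7   9   7  11   2   2   2   3]
 [392  91   3   4   1   4   1  11  55   9   7   3   4   1]
 [350  93   1   1   3   2   2  12  61  10   6   2   3   1]]
[1.1, -41.2, -1.6, -0.0003, 0.0005, 0.0673] ,[-1.7, -41.2, -1.6, -0.0003, 0.0005, 0.0673] ,[-4.4, -40.9, -1.6, -0.0003, 0.0005, 0.0673] ,[-7.2, -40.6, -1.6, -0.0003, 0.0005, 0.0673] ,[-9.8, -39.9, -1.7, -0.0003, 0.0005, 0.0673] 
end [493.  58.  98.] [-1.8e+02 -1.0e-02  7.0e+00]
```

Emit:
apply_moves(
  rows=[
    [1,-41,-2,0,0,0.067],
    [-2,-41,-2,0,0,0.067],
    [-4.4,-41,-2,0,0,0.067],
    [-7.2,-40.6,-2,0,0,0.067],
    [-10,-40,-2,0,0,0.067],
  ],
)

```text
time: 6.32
tool_pos: [492.2, 58.3, 100.3]
tcp_rot: [-180.0, 0.1, 7.0]
ft_force: [0.0, 0.0, -2.0]
finger_gap: 21.3
grip_force: 39.6
```

Emit:
apply_moves(
  rows=[
    [0,0,0,0,0,0],
    [0,0,0,0,0,0],
    [0,0,0,0,0,0],
    [0,0,0,0,0,0],
    [0,0,0,0,0,0],
  ],
)

```text
time: 6.95
tool_pos: [493.7, 56.7, 101.2]
tcp_rot: [-180.0, 0.0, 7.0]
ft_force: [-0.2, -0.5, -2.1]
finger_gap: 21.2
grip_force: 39.6
```

```bash
python3 - <<'E'
from h import *
s,p,d=snap('wrist','w3.png')
print(s['tool_pos'],s['tcp_rot'],s['finger_gap'],s['ft_force'])
for n in ['eye_mark','bracket']:
  for r in models.place_of(n,'wrist'): print(n,np.round(r['xyz'],1),round(r['confidence'],2))
W,u,v=world('wrist',d,s)
R=Rot.from_euler('xyz',s['tcp_rot'],degrees=True);T=R.inv().apply(W-s['tool_pos']);c=p[v,u].astype(int)
m=(W[:,2]>10)&(T[:,0]>90)&(W[:,2]<70)&(W[:,0]<740)&(abs(W[:,1]-76)<40)
for lo,hi in [(12,25),(25,40),(40,50),(50,65)]:
  q=W[m&(W[:,2]>lo)&(W[:,2]<hi)]
  if len(q): print(lo,hi,len(q),q[:,:2].min(0).round(1),np.median(q[:,:2],0).round(1),q[:,:2].max(0).round(1))
t=W[m&(W[:,2]>45)]; print(cv2.fitLine(t[:,:2].astype(np.float32),cv2.DIST_L2,0,.01,.01).ravel() if len(t) else 0)
for r in models.cut_out('bracket','wrist')[:1]:
  W,u,v=world('wrist',d,s,r['pixels']); l=W[(W[:,2]<8)]; print('plate',cv2.minAreaRect(l[:,:2].astype(np.float32)))
for n in ['scene','side']:
  s2,p2,d2=snap(n); W,u,v=world(n,d2,s2)
  B=(W-[608,72,0]); 
  k=(B[:,2]>14)&(B[:,2]<45)&(B[:,0]>-25)&(B[:,0]<90)&(abs(B[:,1]-B[:,0]*.122)<12)
  q=W[k]; x=(q-[608,72,0])[:,:2]@[.9925,.122]; y=(q-[608,72,0])[:,:2]@[-.122,.9925]
  a=x<30; print(n,'near',a.sum(),np.median(x[a]).round(1),np.median(y[a]).round(1),'far',(~a).sum(),np.median(x[~a]).round(1),np.median(y[~a]).round(1))
E
```

```text
[493.74180027  56.70847394 101.18192682] [-1.79999700e+02  1.20329546e-02  7.04719132e+00] 21.249998533573624 [-0.22462762 -0.48895671 -2.08277518]
eye_mark [607.9  70.5  24. ] 0.55
bracket [609.4  69.3  -1.4] 0.61
bracket [538.   63.5  96. ] 0.21
12 25 36 [609.9  67.8] [610.5  71. ] [613.5  74.9]
25 40 57 [609.9  67.8] [610.7  71.3] [613.2  75.5]
40 50 173 [609.9  68. ] [613.   71.4] [619.6  76.4]
50 65 220 [614.1  68.5] [618.6  72.2] [622.4  76.5]
[9.93437648e-01 1.14375174e-01 6.16646240e+02 7.20201111e+01]
plate ((608.7984008789062, 71.13414001464844), (54.22579574584961, 58.2429084777832), 7.77976131439209)
scene near 25 4.5 -5.0 far 22 68.0 -3.9
side near 41 4.5 2.0 far 37 68.7 2.3
```

View pics/w3.png

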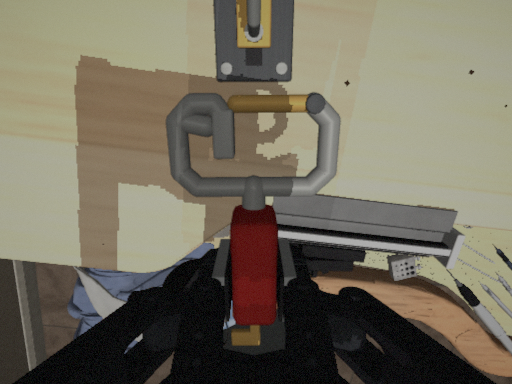

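The wrist view shows the post foot at (254,30), straight ahead of the hook. The near post's true axis is about (614,71.6), roughly 5 mm beyond nominal along +x, so the post must end drawn well outward. I lower now and approach.

Emit:
apply_moves(
  rows=[
    [0,-1.5,20,0,0,0],
    [0,-1.5,20,0,0,0],
    [0,0,20,0,0,0],
    [0,0,10,0,0,0],
    [0,0,5,0,0,0],
  ],
)

```text
time: 7.88
tool_pos: [493.1, 60.2, 25.9]
tcp_rot: [-180.0, 0.0, 7.1]
ft_force: [0.6, 0.3, -1.6]
finger_gap: 21.0
grip_force: 39.7
```

Emit:
apply_moves(
  rows=[
    [5,0,0,0,0,0],
    [7,0,0,0,0,0],
    [7,0,0,0,0,0],
    [5,0,0,0,0,0],
    [2,0,0,0,0,0],
  ],
)

```text
time: 8.5
tool_pos: [519.5, 63.5, 26.4]
tcp_rot: [180.0, -0.0, 7.1]
ft_force: [0.1, 0.1, -1.0]
finger_gap: 20.7
grip_force: 39.7
```

```bash
cat >> h.py <<'E'
def rel(P=(614,71.6),yaw=7.05):
    s=sense();y=np.radians(s['tcp_rot'][2]);v=np.array(P)-s['tool_pos'][:2]
    c,n=np.cos(y),np.sin(y); f=s['ft_force']
    print('t',s['time'],'post in clip x %.1f y %.1f z_under %.1f'%(v@[c,n]+1,v@[-n,c],s['tool_pos'][2]-7),'yaw %.2f'%s['tcp_rot'][2],'F along x,y,z',np.round([f[:2]@[c,n],f[:2]@[-n,c],f[2]],1),'gap %.1f'%s['finger_gap'], 'torq',np.round(s['wrist_torque'],2))
E
python3 - <<'E'
from h import *
rel(); s,p,d=snap('wrist')
R=Rot.from_euler('xyz',s['tcp_rot'],degrees=True)
W,u,v=world('wrist',d,s);T=R.inv().apply(W-s['tool_pos'])
m=(W[:,2]>34)&(T[:,0]>85)&(T[:,0]<200)&(W[:,2]<70)&(abs(T[:,1])<30)
for lo,hi in [(34,45),(45,52),(52,65)]:
  q=T[m&(W[:,2]>lo)&(W[:,2]<hi)]
  if len(q): print(lo,hi,len(q),q[:,:2].min(0).round(1),np.median(q[:,:2],0).round(1),q[:,:2].max(0).round(1))
m=(T[:,0]>15)&(T[:,0]<86)&(abs(T[:,1])<70)&(T[:,2]>-10)&(T[:,2]<9);print('hook',T[m].min(0),T[m].max(0))
E
```

```text
t 8.5 post in clip x 95.8 y -3.6 z_under 19.4 yaw 7.10 F along x,y,z [ 0.1  0.1 -1. ] gap 20.7 torq [-0.03  0.03  0.  ]
34 45 62 [90.9 -0.5] [91.5  2.9] [95.2  7.5]
45 52 471 [91.3 -0.4] [95.6  3.3] [101.7   7.5]
52 65 967 [96.6 -0.4] [104.2   3.4] [110.3   7.5]
hook [ 22.47203575 -41.2000155   -9.98292484] [81.61543938 40.47023689  6.08523343]
```

Emit:
apply_moves(
  rows=[
    [4,0,0,0,0,0],
    [4,0,0,0,0,0],
    [4,0,0,0,0,0],
    [4,0,0,0,0,0],
    [4,0,0,0,0,0],
  ],
)

```text
time: 9.18
tool_pos: [538.7, 65.9, 26.1]
tcp_rot: [-180.0, 0.1, 7.1]
ft_force: [-3.5, 0.4, -1.3]
finger_gap: 21.2
grip_force: 39.9
```

```bash
python3 -c "
from h import *
rel()"
```

```text
t 9.175 post in clip x 76.4 y -3.7 z_under 19.1 yaw 7.09 F along x,y,z [-3.4  0.8 -1.3] gap 21.2 torq [ 0.09  0.55 -0.  ]
```

Emit:
apply_moves(
  rows=[
    [4,0,0,0,0,0],
    [4,0,0,0,0,0],
    [4,0,0,0,0,0],
    [4,0,0,0,0,0],
    [4,0,0,0,0,0],
  ],
)

```text
time: 9.8
tool_pos: [559.0, 68.2, 26.3]
tcp_rot: [180.0, 0.0, 7.1]
ft_force: [-4.0, -2.0, -1.6]
finger_gap: 21.1
grip_force: 39.6
```

```bash
python3 -c "
from h import *
rel()"
```

```text
t 9.8 post in clip x 56.0 y -3.4 z_under 19.3 yaw 7.09 F along x,y,z [-4.2 -1.4 -1.6] gap 21.1 torq [-0.3   0.73 -0.12]
```

Emit:
apply_moves(
  rows=[
    [2,0,0,0,0,0],
    [2,0,0,0,0,0],
    [1.5,0,0,0,0,0],
    [1,0,0,0,0,0],
    [0.5,0,0,0,0,0],
  ],
)

```text
time: 10.42
tool_pos: [565.9, 69.2, 26.4]
tcp_rot: [180.0, -0.0, 7.1]
ft_force: [-3.4, -2.5, -1.0]
finger_gap: 21.6
grip_force: 39.6
```

```bash
python3 -c "
from h import *
rel()"
```

```text
t 10.425 post in clip x 49.1 y -3.6 z_under 19.4 yaw 7.09 F along x,y,z [-3.7 -2.1 -1. ] gap 21.6 torq [-0.4   0.55 -0.11]
```

Emit:
apply_moves(
  rows=[
    [0.5,0,0,0,0,0],
    [0.3,0,0,0,0,0],
    [0.3,0,0,0,0,0],
    [0,0,0,0,0,0],
    [0,0,0,0,0,0],
  ],
)

```text
time: 11.05
tool_pos: [567.0, 69.3, 26.4]
tcp_rot: [180.0, -0.0, 7.1]
ft_force: [-1.5, -2.2, -1.3]
finger_gap: 21.0
grip_force: 39.5
```

```bash
python3 -c "
from h import *
rel()"
```

```text
t 11.05 post in clip x 47.9 y -3.5 z_under 19.4 yaw 7.09 F along x,y,z [-1.8 -2.  -1.3] gap 21.0 torq [-0.5   0.34 -0.13]
```

Emit:
apply_moves(
  rows=[
    [0.3,0,0,0,0,0],
    [0.3,0,0,0,0,0],
    [0.3,0,0,0,0,0],
    [0,0,0,0,0,0],
    [0,0,0,0,0,0],
  ],
)

```text
time: 11.68
tool_pos: [567.8, 69.4, 26.3]
tcp_rot: [180.0, -0.0, 7.1]
ft_force: [-1.8, -4.3, -2.1]
finger_gap: 21.5
grip_force: 39.6
```

```bash
python3 -c "
from h import *
rel()"
```

```text
t 11.675 post in clip x 47.1 y -3.5 z_under 19.3 yaw 7.09 F along x,y,z [-2.3 -4.1 -2.1] gap 21.5 torq [-0.57  0.37 -0.07]
```

Emit:
apply_moves(
  rows=[
    [0.2,0,0,0,0,0],
    [0.2,0,0,0,0,0],
    [0.2,0,0,0,0,0],
    [0,0,0,0,0,0],
    [0,0,0,0,0,0],
  ],
)

```text
time: 12.3
tool_pos: [568.4, 69.5, 26.3]
tcp_rot: [180.0, -0.0, 7.1]
ft_force: [-1.8, -2.9, -2.0]
finger_gap: 21.3
grip_force: 39.6
```

```bash
python3 -c "
from h import *
rel()"
```

```text
t 12.3 post in clip x 46.6 y -3.6 z_under 19.3 yaw 7.09 F along x,y,z [-2.2 -2.7 -2. ] gap 21.3 torq [-0.52  0.32 -0.17]
```

Emit:
apply_moves(
  rows=[
    [0.3,0,0,0,0,0],
    [0.2,0,0,0,0,0],
    [0.2,0,0,0,0,0],
    [0,0,0,0,0,0],
    [0,0,0,0,0,0],
  ],
)

```text
time: 12.92
tool_pos: [568.7, 69.5, 26.2]
tcp_rot: [180.0, 0.0, 7.1]
ft_force: [-3.5, -4.5, -0.2]
finger_gap: 21.5
grip_force: 39.7
```

```bash
python3 -c "
from h import *
rel()"
```

```text
t 12.925 post in clip x 46.2 y -3.6 z_under 19.2 yaw 7.09 F along x,y,z [-4.  -4.1 -0.2] gap 21.5 torq [-0.62  0.6  -0.11]
```

Emit:
apply_moves(
  rows=[
    [0.2,0,0,0,0,0],
    [0.2,0,0,0,0,0],
    [0.2,0,0,0,0,0],
    [0,0,0,0,0,0],
    [0,0,0,0,0,0],
  ],
)

```text
time: 13.55
tool_pos: [568.8, 69.6, 26.1]
tcp_rot: [-180.0, 0.1, 7.1]
ft_force: [-6.4, -3.4, 1.1]
finger_gap: 21.1
grip_force: 40.0
```

```bash
python3 - <<'E'
from h import *
rel(); s,p,d=snap('wrist')
cv2.imwrite('pics/w4.png',cv2.resize(p[70:220,140:370],None,fx=3,fy=3)[:,:,::-1]); rel()
E
```

```text
t 13.55 post in clip x 46.1 y -3.6 z_under 19.1 yaw 7.09 F along x,y,z [-6.7 -2.6  1.1] gap 21.1 torq [-0.65  0.96 -0.14]
t 13.6 post in clip x 46.1 y -3.6 z_under 19.1 yaw 7.09 F along x,y,z [-6.  -3.4  1.4] gap 21.4 torq [-0.66  0.97 -0.16]
```

View pics/w4.png

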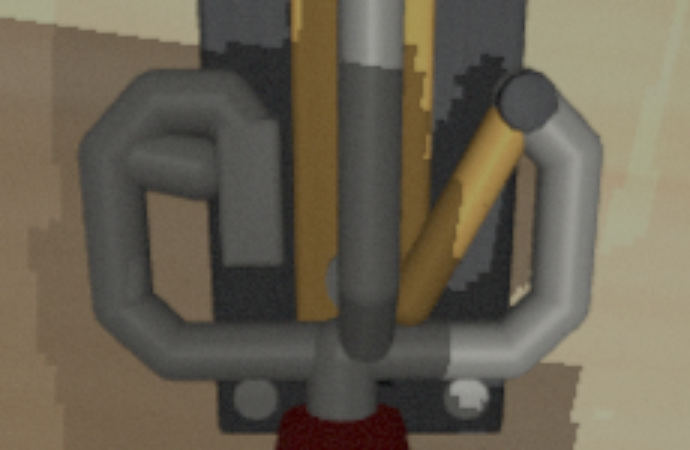

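The crop shows the post at the spine at (368,340), the gate pushed open to its right, and the lip bar at (250,190) with its end at y≈262. The spine contact force is about 3 N over the gate spring. I ease off slightly and slide sideways.

Emit:
apply_moves(
  rows=[
    [-0.3,0,0,0,0,0],
    [0,2,0,0,0,0],
    [0,2,0,0,0,0],
    [0,2,0,0,0,0],
    [0,1,0,0,0,0],
  ],
)

```text
time: 14.22
tool_pos: [569.5, 62.9, 25.9]
tcp_rot: [-180.0, 0.1, 7.1]
ft_force: [-4.9, -0.0, -2.2]
finger_gap: 21.6
grip_force: 39.6
```

```bash
python3 -c "
from h import *
rel()"
```

```text
t 14.225 post in clip x 46.2 y 3.1 z_under 18.9 yaw 7.10 F along x,y,z [-4.8  0.6 -2.2] gap 21.6 torq [-0.    0.83  0.05]
```

Emit:
apply_moves(
  rows=[
    [0,1,0,0,0,0],
    [0,1,0,0,0,0],
    [0,1,0,0,0,0],
    [0,1,0,0,0,0],
    [0,1,0,0,0,0],
  ],
)

```text
time: 14.85
tool_pos: [570.7, 58.3, 26.3]
tcp_rot: [-180.0, 0.0, 7.1]
ft_force: [-4.3, 3.0, -1.2]
finger_gap: 21.1
grip_force: 39.8
```

```bash
python3 -c "
from h import *
rel()"
```

```text
t 14.85 post in clip x 45.7 y 7.9 z_under 19.3 yaw 7.11 F along x,y,z [-3.9  3.5 -1.2] gap 21.1 torq [0.43 0.87 0.16]
```

Emit:
apply_moves(
  rows=[
    [0,1,0,0,0,0],
    [0,1,0,0,0,0],
    [0,1,0,0,0,0],
    [0,1,0,0,0,0],
    [0,0,0,0,0,0],
  ],
)

```text
time: 15.48
tool_pos: [571.2, 53.9, 26.4]
tcp_rot: [-180.0, -0.0, 7.1]
ft_force: [-4.6, 1.3, -1.9]
finger_gap: 21.0
grip_force: 39.8
```

```bash
python3 -c "
from h import *
rel()"
```

```text
t 15.475 post in clip x 45.6 y 12.2 z_under 19.4 yaw 7.10 F along x,y,z [-4.4  1.9 -1.9] gap 21.0 torq [0.21 0.86 0.17]
```

Emit:
apply_moves(
  rows=[
    [0,1,0,0,0,0],
    [0,1,0,0,0,0],
    [0,1,0,0,0,0],
    [0,1,0,0,0,0],
    [0,0,0,0,0,0],
  ],
)

```text
time: 16.1
tool_pos: [571.8, 49.9, 26.3]
tcp_rot: [-180.0, -0.0, 7.1]
ft_force: [-4.1, 1.9, -1.3]
finger_gap: 21.0
grip_force: 39.8
```

```bash
python3 -c "
from h import *
rel()"
```

```text
t 16.1 post in clip x 45.6 y 16.4 z_under 19.3 yaw 7.10 F along x,y,z [-3.8  2.4 -1.3] gap 21.0 torq [0.25 0.85 0.18]
```

Emit:
apply_moves(
  rows=[
    [0,1,0,0,0,0],
    [0,1,0,0,0,0],
    [0,1,0,0,0,0],
    [0,1,0,0,0,0],
    [0,1,0,0,0,0],
  ],
)

```text
time: 16.73
tool_pos: [572.4, 44.9, 26.4]
tcp_rot: [-180.0, -0.0, 7.1]
ft_force: [-4.9, 2.2, -2.1]
finger_gap: 21.3
grip_force: 39.9
```

```bash
python3 -c "
from h import *
rel()"
```

```text
t 16.725 post in clip x 45.6 y 21.3 z_under 19.4 yaw 7.10 F along x,y,z [-4.6  2.8 -2.1] gap 21.3 torq [0.37 0.76 0.17]
```

Emit:
apply_moves(
  rows=[
    [0,1,0,0,0,0],
    [0,1,0,0,0,0],
    [0,1,0,0,0,0],
    [0,0.7,0,0,0,0],
    [0,0,0,0,0,0],
  ],
)

```text
time: 17.35
tool_pos: [572.8, 41.5, 26.3]
tcp_rot: [-180.0, -0.0, 7.1]
ft_force: [-4.6, 3.7, -1.8]
finger_gap: 21.3
grip_force: 40.1
```

```bash
python3 - <<'E'
from h import *
rel(); s,p,d=snap('wrist')
cv2.imwrite('pics/w5.png',cv2.resize(p[70:220,140:370],None,fx=3,fy=3)[:,:,::-1]); rel()
E
```

```text
t 17.35 post in clip x 45.6 y 24.8 z_under 19.3 yaw 7.10 F along x,y,z [-4.1  4.3 -1.8] gap 21.3 torq [0.68 0.74 0.26]
t 17.4 post in clip x 45.6 y 24.8 z_under 19.3 yaw 7.10 F along x,y,z [-3.   4.1 -1.5] gap 21.5 torq [0.6  0.72 0.3 ]
```

View pics/w5.png

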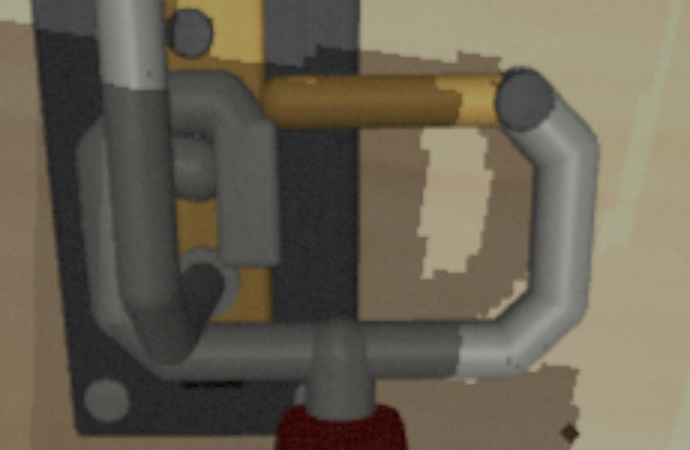

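The gate is shut at (370,100) and the post (foot at (205,285)) stands left of the lip. I draw it back into the crook.

Emit:
apply_moves(
  rows=[
    [-1,0,0,0,0,0],
    [-1,0,0,0,0,0],
    [-1,0,0,0,0,0],
    [-1,0,0,0,0,0],
    [-1,0,0,0,0,0],
  ],
)

```text
time: 18.02
tool_pos: [568.0, 40.3, 26.5]
tcp_rot: [180.0, -0.0, 7.1]
ft_force: [0.7, -0.4, -2.7]
finger_gap: 21.2
grip_force: 39.7
```

```bash
python3 -c "
from h import *
rel()"
```

```text
t 18.025 post in clip x 50.5 y 25.4 z_under 19.5 yaw 7.08 F along x,y,z [ 0.6 -0.5 -2.7] gap 21.2 torq [-0.01  0.04  0.  ]
```

Emit:
apply_moves(
  rows=[
    [-1,0,0,0,0,0],
    [-1,0,0,0,0,0],
    [-1,0,0,0,0,0],
    [-1,0,0,0,0,0],
    [0,0,0,0,0,0],
  ],
)

```text
time: 18.65
tool_pos: [563.8, 40.1, 26.3]
tcp_rot: [180.0, 0.0, 7.1]
ft_force: [-0.9, -0.2, -1.5]
finger_gap: 21.0
grip_force: 39.7
```

```bash
python3 -c "
from h import *
rel()"
```

```text
t 18.65 post in clip x 54.7 y 25.1 z_under 19.3 yaw 7.10 F along x,y,z [-0.9 -0.  -1.5] gap 21.0 torq [0.01 0.07 0.01]
```

Emit:
apply_moves(
  rows=[
    [-1,0,2,0,0,0],
    [-1,0,2,0,0,0],
    [0,0,2,0,0.04,0],
    [0,0,1,0,0.04,0],
    [0,0,1,0,0.03,0],
  ],
)

```text
time: 19.27
tool_pos: [561.7, 39.8, 18.0]
tcp_rot: [-180.0, -6.3, 7.1]
ft_force: [-0.4, 0.1, -0.9]
finger_gap: 21.3
grip_force: 39.7
```

```bash
python3 -c "
from h import *
rel();print(sense()['tcp_rot'])"
```

```text
t 19.275 post in clip x 56.8 y 25.1 z_under 11.0 yaw 7.09 F along x,y,z [-0.4  0.2 -0.9] gap 21.3 torq [-0.03  0.11  0.07]
[-179.99636538   -6.3456815     7.09113395]
```

Emit:
apply_moves(
  rows=[
    [-1,0,2,0,0,0],
    [0,0,2,0,0,0],
    [0,0,1,0,0,0],
    [0,0,1,0,0,0],
    [0,0,0,0,0,0],
  ],
)

```text
time: 19.9
tool_pos: [561.7, 39.8, 12.1]
tcp_rot: [-180.0, -6.3, 7.1]
ft_force: [0.6, -0.5, -1.4]
finger_gap: 21.5
grip_force: 39.7
```

```bash
python3 -c "
from h import *
rel();print(sense()['tcp_rot'])"
```

```text
t 19.9 post in clip x 56.8 y 25.1 z_under 5.1 yaw 7.09 F along x,y,z [ 0.5 -0.6 -1.4] gap 21.5 torq [-0.    0.07 -0.04]
[-179.99880486   -6.2911115     7.09471508]
```

Emit:
apply_moves(
  rows=[
    [0,0,0.5,0,0,0],
    [0,0,0.5,0,0,0],
    [0,0,0.5,0,0,0],
    [0,0,0,0,0,0],
    [0,0,0,0,0,0],
  ],
)

```text
time: 20.52
tool_pos: [562.0, 39.8, 11.1]
tcp_rot: [180.0, -6.3, 7.1]
ft_force: [-4.0, -0.8, 5.0]
finger_gap: 21.4
grip_force: 40.7
```

```bash
python3 -c "
from h import *
rel();snap('wrist')
for n in ['crook','clip']:
  print(n,[np.round(r['xyz'],1) for r in models.place_of(n,'wrist')])"
```

```text
t 20.525 post in clip x 56.5 y 25.1 z_under 4.1 yaw 7.10 F along x,y,z [-4.1 -0.3  5. ] gap 21.4 torq [0.14 0.4  0.  ]
crook [array([612.8,  67.4,  13.9])]
clip [array([564.3,  40.1,   5.4]), array([612.7,  73.3,  23.3])]
```

Contact at about 6 N, so it is resting. I open partway, then retreat straight up.

Emit:
apply_moves(
  rows=[
    [0,0,-0.4,0,0,0],
    [0,0,0,0,0,0],
    [0,0,0,0,0,0],
    [0,0,0,0,0,0],
    [0,0,0,0,0,0],
  ],
  fingers=40,
)

```text
time: 21.3
tool_pos: [561.8, 39.8, 11.1]
tcp_rot: [180.0, -6.3, 7.1]
ft_force: [-0.4, 0.6, -0.1]
finger_gap: 40.0
grip_force: 0.0
```

Emit:
apply_moves(
  rows=[
    [0,0,-3,0,0,0],
    [0,0,-10,0,0,0],
    [0,0,-20,0,0,0],
    [0,0,-25,0,0,0],
    [0,0,-25,0,0,0],
  ],
)

```text
time: 21.92
tool_pos: [552.8, 38.6, 95.2]
tcp_rot: [180.0, -6.3, 7.1]
ft_force: [0.7, 0.6, 0.3]
finger_gap: 39.9
grip_force: 0.0
```

Emit:
apply_moves(
  rows=[
    [0,0,-25,0,0,0],
    [0,0,-15,0,0,0],
    [0,0,0,0,0,0],
    [0,0,0,0,0,0],
    [0,0,0,0,0,0],
  ],
)

```text
time: 22.55
tool_pos: [547.6, 38.2, 132.0]
tcp_rot: [-180.0, -6.2, 7.1]
ft_force: [0.4, -1.2, -0.4]
finger_gap: 40.2
grip_force: 0.0
```

```bash
python3 - <<'E'
from h import *
s,p,d=snap('wrist','w6.png'); print(s['time'],s['tool_pos'],s['ft_force'])
X={}
for c in ['wrist','scene','side']:
  if c!='wrist': snap(c)
  for n in ['clip','spine','crook','eye_mark']:
    r=models.place_of(n,c); print(c,n,[(np.round(q['xyz'],1).tolist(),round(q['confidence'],2)) for q in r[:2]])
W,u,v=world('wrist',d,s); c=p[v,u].astype(int)
red=(c[:,0]>c[:,1]*2.2)&(c[:,0]>c[:,2]*2.2)&(c[:,0]>70)&(W[:,2]>15)&(abs(W[:,0]-562)<45)&(abs(W[:,1]-40)<45)
w=W[red]; print(len(w),np.percentile(w[:,2],[5,50,95]),cv2.minAreaRect(w[:,:2].astype(np.float32)))
E
```

```text
22.55 [547.56602416  38.15530052 131.96834369] [ 0.38380914 -1.21965523 -0.39076997]
wrist clip [([563.4, 38.1, 5.6], 0.74)]
wrist spine [([604.1, 46.9, 13.1], 0.66), ([610.9, 60.8, 14.7], 0.46)]
wrist crook [([611.1, 69.2, 16.9], 0.88)]
wrist eye_mark []
scene clip [([563.8, 42.8, 3.9], 0.68)]
scene spine [([606.3, 43.8, 14.2], 0.8)]
scene crook [([610.1, 73.1, 13.8], 0.72)]
scene eye_mark [([463.9, -259.3, 27.7], 0.74), ([608.1, 70.2, 22.8], 0.69)]
side clip [([559.0, 42.5, 4.8], 0.73)]
side spine [([607.0, 46.5, 13.7], 0.89), ([607.2, 60.2, 19.1], 0.61)]
side crook [([612.2, 72.3, 9.6], 0.83)]
side eye_mark [([467.3, -263.4, 27.3], 0.61), ([614.1, 69.9, 23.4], 0.58)]
1359 [29.70730609 32.94573123 35.94598629] ((558.7116088867188, 39.01457214355469), (52.53165054321289, 20.41912841796875), 7.914707183837891)
```

View pics/w6.png

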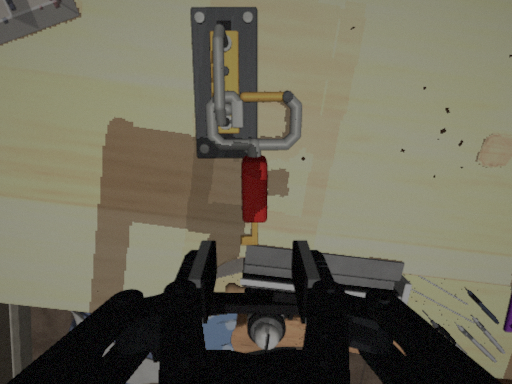

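The last picture shows the clip lying free with its handle at (255,188), straight out from the eye. The gate is shut at (265,97) and the post sits in the crook at (218,115). The nominal post comes out at about (50,25) in the clip frame, inside both ranges.

```bash
python3 -c "
from h import *
print(job.hand_in())"
```

```text
the job is handed in; nothing more can be done
None
```

The clip hangs on the eye's near post, with the post in the crook, the gate shut, and the handle released and pointing straight out; I saw no bystander touched, and the job is handed in, though no verdict came back.

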